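Load the shielded test box and tip its lid shut

TASK

Set the orange module on the contact bed inside the shielded test box, without pushing the bed down, and let go of it. Then gently push the open lid past upright from behind and let it swing shut by its own weight, hands off, until it comes to rest on the module. Finally press down slowly on the lid near its free edge until it is flush, keep a steady push of about 15 N on it (10 to 20 N, never over 30 N) for a second so that the gasket seats, and let go; leave everything else on the bench where it is.

Things in the scene. Friction and masses are not known exactly. Their poses are not given: they have to be found in the camera images.
- module: Orange block-shaped module with a bare metal label on top, 80 x 46 x 30 mm (its x, y, z), about 150 g, rigid. Lies flat on the bench. Origin: centre of its underside; x along the 80 mm side. Grip it across the 46 mm width.
- case: Open aluminium test box, fixed, outside 170 x 170 x 85 mm, walls 5 mm. Origin: centre of its underside; z up; its +x side (about to the robot's right) carries the hinge, y runs along it. In its middle is a green bed with white guides 8 mm high, 4 mm clear round a module whose 80 mm side lies along y; guides only at the bed's ends and corners: 50 mm of each long side is open for fingers.
- nest (a point): Middle of the bed's top when it is pressed home: 34.5 mm above the box's underside, on the box's centreline; fixed to the box, axes as the box's. At the start the bed stands 5 to 10 mm higher than this (how much is not told). It slides straight down when pushed with more than about 20 N, and stays where it is left.
- lid (a joint): Angle of the blue lid: 0 = flush on the box, 1.57 = upright, grows as it opens; it starts leaning back, past upright, and settles on its stop at 2.05. 0.3 to 0.6 kg, plate 174 mm from hinge to free edge, 170 mm wide, 6 mm thick. Damped hinge: tipped past upright it falls shut in about 1 s. Its free edge rises from 240 to 260 mm above the bench on the way to upright, so it slides up along what pushes it.
- lid_edge (a point): Middle of the lid's free edge, on its outer (upper when shut) face; moves with the lid, 174 mm from the hinge line. x points from the free edge to the hinge, y along the hinge, z out of the outer face. Pressing the resting lid flush takes roughly 5 to 9 N near this edge; it then meets a hard stop, so come down slowly (about 10 mm/s) and feel for it.
- lid_pad (a point): Middle of the lower face of the black pad under the lid, 30 x 50 mm (along the lid, along the hinge) and 21 mm deep, 85 mm from the hinge. It meets the module and stops the falling lid 0.05 to 0.17 rad short of flush.
- lid_hinge (a point): Middle of the lid's hinge line, at the top of the box's +x wall, 85.5 mm above the bench, on the lid's under face.
- module_grey: Grey module of the same size as the orange one, to be left alone. Origin: centre of its underside.
- module_black: Black module of the same size, to be left alone. Origin: centre of its underside.
- mug: White mug, 80 mm across, 95 mm high, to be left alone. Origin: centre of its underside.
- screwdriver: Screwdriver lying on the bench, to be left alone.
- spool: Red solder spool, 60 mm across, 50 mm high, standing, to be left alone. Origin: centre of its underside.
- phone: White phone, 150 x 72 x 9 mm, lying flat, to be left alone. Origin: centre of its underside.
- parts_tray: Green divided parts tray, 100 x 140 x 30 mm, to be left alone. Origin: centre of its underside.
There are look-alikes about, which are no part of the job. What is shaped like the module but yellow is not meant.

How it is judged:
By the outcome, as a careful person would: the job done as asked, in the order asked, and still so for the second after the job is handed in, with the robot touching nothing.
It also fails if it takes over 72 s, if anything falls off the work surface, if the arm or the gripper's body presses on something with over 40 N, if the wrist force passes 120 N, or if a joint passes its speed limit or range.

ROBOT

A 7-joint arm with a two-finger parallel gripper is mounted at the origin on the work surface. World frame = base frame: x ahead of the robot, y to its left, z up, the work surface at z = 0. Lengths are in m, angles in rad, forces in N, time in s.
With the tool pointing down it reaches from about 0.4 to 0.9 m from the base axis. Payload 5.6 kg.
Tool frame: the origin (TCP) lies between the finger pads; the fingertips stand 19 mm ahead of it and the grasp point (between the pads) is the TCP; z points along the fingers, y is the line along which they close (so a half turn about z gives the same grasp; the last joint's range is limited). The gripper opens to 92 mm and grips with 3 to 60 N. Pads are 20 mm wide; open, the fingers measure 128 mm over their backs; the gripper's body (75 mm by 189 mm) begins 69 mm behind the grasp point.
Start: joints at [-1.146, 0.468, -0.012, 1.603, 0.006, 1.071, -0.056], TCP at [0.293, 0.58, 0.234] pointing down, gripper open.
Joint ranges: [-2.53, 2.53], [-0.31, 2.02], [-1.57, 1.55], [0.28, 2.44], [-1.29, 4.43], [0.15, 1.84], [-2.92, 2.92]. Speed limits (rad/s): [2.57, 2.57, 3.14, 3.14, 3.14, 3.14, 3.14].

INTERFACE

Orientations are given as a unit quaternion [w, x, y, z].
In Python, from station import robot gives the robot as it stands.
- The arm moves only by the shell command python3 -m jog 'ROWS' [FORCE]. ROWS is JSON, a list of rows, each a list of 7 numbers: the shift along the tool's x, y, z in m, then the turn, a rotation vector about the tool's x, y, z in degrees, then the opening, from 0 (shut) to 1 (fully open). A call has exactly 10 rows; each row is the pose to reach, as a shift and turn from the pose commanded when the call began, along the tool's axes at that moment; what a row does not reach only later rows make up. A row lasts 1/10 s, in which the tool goes at most 50 mm and 8.59 degrees, less where a joint would pass 70% of its speed; a pose out of reach is approached as far as the arm can. A call with a gripper value outside its range is refused whole. The fingers move at their own pace and stop on an object; FORCE is the grip in N (left out, the last holds). Time passes only in rows, so rows that repeat a pose let the fingers close, or fill a call up. It gives the time, the measured TCP pose, the force, the opening and the grip force at its end, in the units of the state.
- robot.get_state(): the state, without advancing time (a new reading comes with each control period).
- robot.camera(name): name is "side" or "top" or "wrist"; returns a dict with "pixels" (480x640x3 uint8, red, green, blue), "fovy" (degrees; the focal length in pixels is half the picture's height over the tangent of half this angle, whatever the lens; pixels are square), "cx", "cy" (the principal point, pixels), "R" (3x3) and "t" (3): a world point X has camera coordinates R X + t. Camera axes: x right, y down, z forward; pixel columns grow to the right and rows downward; lengths in m; the calibration is good to about 2 mm. A picture is of the moment at which its call begins. There is no depth.
- robot.hand_in(): hands the job in; it is judged then, once.
The state is a dict: "time": time; "joints": joint angles; "qvel": joint speeds; "tau": joint torques, N m; "ee_pos": TCP position; "eef_rot": TCP orientation; "force": force on the tool from outside, world axes, zero at the start; "torque": the same for the moment, N m; "opening": finger opening in m; "gripper_force": force on a finger pad.
Only numpy, scipy, OpenCV 4.12 (cv2) and the standard library are available. Lean on these libraries where they do the work, as an engineer would, in place of code of your own. Each camera call takes 0.05 s, during which the arm holds its last target. There are 200 camera calls.

## Working session

There is one attempt and no reset: what is moved stays moved. The work goes in short steps, Python scripts to look and compute and a shell command to move; the robot and the scene stay as the last step left them, time stands still between calls to the robot, and variables do not carry over. Pictures are saved under pics/ and viewed, at most 10 in all, crops included, and the job is handed in when it is done.

```bash
ls; mkdir -p pics; python3 - <<'E'
from station import robot
import cv2,pickle
for n in ("top","side"):
    c=robot.camera(n); cv2.imwrite(f"pics/{n}0.png",c["pixels"][:,:,::-1]); pickle.dump(c,open(n+"0.pkl","wb"))
    print(n,c["fovy"],c["cx"],c["cy"],c["R"],c["t"])
s=robot.get_state();print(s)
E
```

```text
pics
top 43.97500103129481 320.6061309812054 238.03967514957117 [[-0.00353677 -0.99998866  0.00318936]
 [-0.9982753   0.00334378 -0.05861102]
 [ 0.05859969 -0.00339115 -0.9982758 ]] [0.03432785 0.53568923 1.56812245]
side 47.24641925202922 322.7203450136526 236.31393876928252 [[-0.96051236 -0.27823543  0.00102642]
 [-0.16658604  0.57211856 -0.80307499]
 [ 0.22285668 -0.77153444 -0.59587709]] [0.5330195  0.1555123  1.57702272]
{'time': 0.1, 'joints': array([-1.14601674,  0.46825462, -0.01157458,  1.60350644,  0.00601264,
        1.07140068, -0.05629376]), 'qvel': array([ 0.00176885, -0.00446259, -0.00120351, -0.00150972,  0.00186568,
        0.00099454,  0.00028577]), 'tau': array([ 4.59666189e-04, -5.21648526e+01, -1.27757894e-02, -2.44366837e+01,
       -5.68677729e-02,  1.40479038e-02,  3.45368073e-05]), 'ee_pos': array([0.29294815, 0.57970391, 0.23276834]), 'eef_rot': array([-1.10960737e-04,  2.31800777e-01,  9.72762978e-01, -7.59663098e-04]), 'force': array([-0.36577405, -0.03356547, -0.18873761]), 'torque': array([-0.01290175,  0.0020559 , -0.00664048]), 'gripper_force': 0.0, 'opening': 0.09199367081397164}
```

View pics/top0.png

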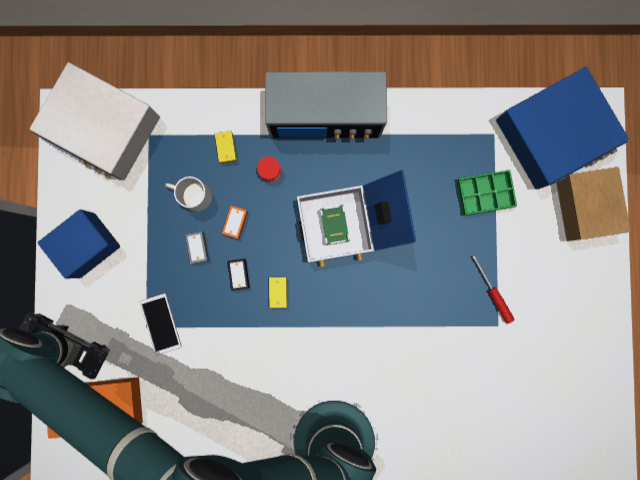

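View pics/side0.png

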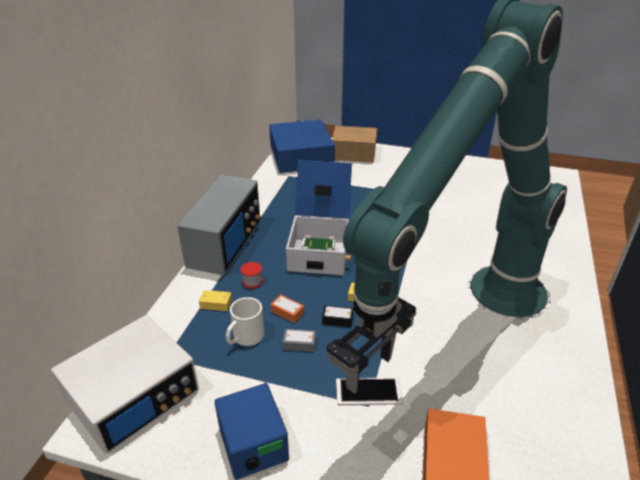

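Top view: the orange module is at about (234,222), the box at about (335,224), and the lid leans to the right at about (390,210). Next I measure the module and the box rim.

```bash
cat > h.py <<'E'
import numpy as np,cv2,pickle
def ray(c,uv,z):
    f=240/np.tan(np.radians(c["fovy"])/2); R,t=np.array(c["R"]),np.array(c["t"])
    uv=np.atleast_2d(uv).astype(float)
    d=np.c_[(uv[:,0]-c["cx"])/f,(uv[:,1]-c["cy"])/f,np.ones(len(uv))]@R
    o=-R.T@t
    return o+d*((z-o[2])/d[:,2])[:,None]
def proj(c,X):
    f=240/np.tan(np.radians(c["fovy"])/2)
    p=np.atleast_2d(X)@np.array(c["R"]).T+c["t"]
    return np.c_[f*p[:,0]/p[:,2]+c["cx"],f*p[:,1]/p[:,2]+c["cy"]]
def orange(c,z=0.03,lo=(5,150,120),hi=(14,255,255)):
    hsv=cv2.cvtColor(np.ascontiguousarray(c["pixels"]),cv2.COLOR_RGB2HSV)
    return cv2.inRange(hsv,lo,hi)
E
python3 - <<'E'
from h import *
c=pickle.load(open("top0.pkl","rb"))
m=orange(c)
n,l,st,ce=cv2.connectedComponentsWithStats(m)
for i in range(1,n):
    if st[i,4]>20: print(st[i],ce[i])
m[:, :215]=0; m[:,255:]=0
pts=np.argwhere(m)[:,::-1]
r=cv2.minAreaRect((ray(c,pts,0.03)[:,:2]*1000).astype(np.float32));print(r, cv2.boxPoints(r))
im=c["pixels"][165:270,285:425,::-1]
cv2.imwrite("pics/box0.png",cv2.resize(im,None,fx=5,fy=5,interpolation=cv2.INTER_CUBIC))
E
```

```text
[   70    35   570   445 27249] [388.79045103  78.31880069]
[   0   37   67  170 5961] [ 26.40815299 112.67287368]
[  6  38   4  44 110] [ 7.1        62.04545455]
[222 206  25  33 162] [233.91358025 222.40740741]
[ 91 382  43  36 778] [117.53213368 394.81233933]
[ 48 427  12  11  71] [ 51.61971831 433.30985915]
[ 21 473   9   7  36] [ 26.16666667 477.08333333]
((808.3975830078125, 261.6444091796875), (545.2311401367188, 104.97077941894531), 0.1736009120941162) [[ 535.62427  313.30356]
 [ 535.94226  208.33325]
 [1081.1709   209.98526]
 [1080.8529   314.95557]]
```

View pics/box0.png

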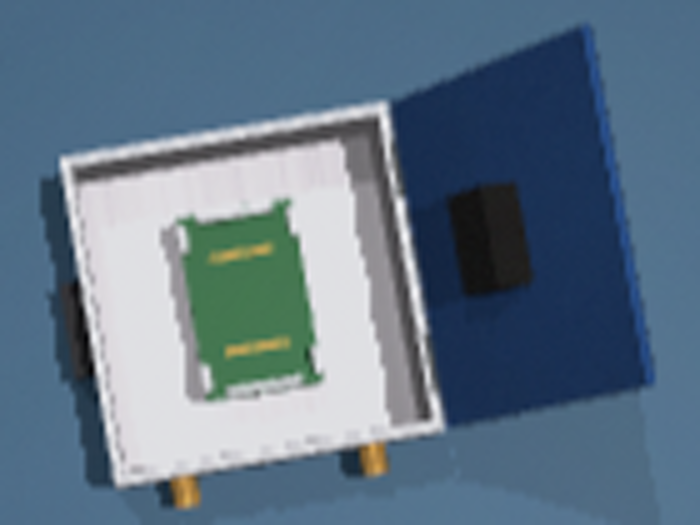

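The crop shows the rim's outer corners at (62,157), (388,100), (443,430) and (118,487). The lid's free edge runs (590,25) to (652,383).

```bash
python3 - <<'E'
from h import *
c=pickle.load(open("top0.pkl","rb"))
un=lambda a:(np.array(a)+.5)/5-.5+[285,165]
P=ray(c,un([(62,157),(388,100),(443,430),(118,487)]),0.085)[:,:2]
print("rim",P.round(4)); print([np.linalg.norm(P[i]-P[i-1]).round(4) for i in range(4)])
C=P.mean(0); ex=(P[1]+P[2]-P[0]-P[3]); ey=(P[0]+P[1]-P[2]-P[3])
print("C",C,np.degrees(np.arctan2(ex[1],ex[0])),np.degrees(np.arctan2(ey[1],ey[0])))
B=ray(c,un([(178,222),(288,200),(322,380),(206,398)]),0.045)[:,:2];print("bed",B.mean(0))
m=orange(c)
n,l,st,ce=cv2.connectedComponentsWithStats(m)
i=[i for i in range(n) if st[i,0]==222 and st[i,1]==206][0]
pts=np.argwhere(l==i)[:,::-1]
r=cv2.minAreaRect((ray(c,pts,0.03)[:,:2]*1000).astype(np.float32));print(r)
b=cv2.boxPoints(r);print(b)
E
```

```text
rim [[ 0.6397  0.0927]
 [ 0.6685 -0.0743]
 [ 0.4993 -0.101 ]
 [ 0.4708  0.0645]]
[np.float64(0.1712), np.float64(0.1695), np.float64(0.1713), np.float64(0.1679)]
C [ 0.56956745 -0.00454137] -80.22721708979942 9.23528514937524
bed [ 0.56930012 -0.00339652]
((578.7460327148438, 261.734130859375), (45.539737701416016, 78.58697509765625), 72.51559448242188)
[[534.4268  251.82184]
 [609.383   228.2107 ]
 [623.06525 271.64642]
 [548.1091  295.25757]]
```

```bash
cat >> h.py <<'E'
from scipy.spatial.transform import Rotation as Ro
def go(x,y,z,yang):
    """tool shift (m) and rotvec (deg) to TCP x,y,z, pointing down, tool y at world angle yang deg (mod 180)"""
    from station import robot
    s=robot.get_state(); q=s["eef_rot"]; R=Ro.from_quat([q[1],q[2],q[3],q[0]])
    best=None
    for k in (0,180):
        a=np.radians(yang+k); Y=np.array([np.cos(a),np.sin(a),0]); Z=np.array([0,0,-1.])
        T=Ro.from_matrix(np.c_[np.cross(Y,Z),Y,Z]); v=(R.inv()*T).as_rotvec(degrees=True)
        if best is None or np.linalg.norm(v)<np.linalg.norm(best): best=v
    print("shift",R.inv().apply(np.array([x,y,z])-s["ee_pos"]).round(4),"rot",best.round(2),"t",s["time"],"q7",s["joints"][6].round(2),"pos",s["ee_pos"].round(4),"F",s["force"].round(2))
E
python3 -c "
from h import *
go(.5787,.2617,.16,72.5)"
```

```text
shift [-0.3984 -0.1549  0.0731] rot [-0.09  0.   -9.31] t 0.1 q7 -0.06 pos [0.2929 0.5797 0.2328] F [-0.37 -0.03 -0.19]
```

```bash
python3 -m jog '[[-0.04,-0.015,0.007,0,0,-1,1],[-0.08,-0.03,0.014,0,0,-2,1],[-0.12,-0.047,0.02,0,0,-3,1],[-0.165,-0.064,0.03,0,0,-4,1],[-0.21,-0.082,0.04,0,0,-5,1],[-0.255,-0.1,0.047,0,0,-6,1],[-0.3,-0.117,0.055,0,0,-7,1],[-0.345,-0.134,0.063,0,0,-8,1],[-0.38,-0.148,0.07,0,0,-9,1],[-0.398,-0.155,0.073,0,0,-9.3,1]]'
python3 - <<'E'
from h import *
from station import robot
go(.5787,.2617,.16,72.5)
c=robot.camera("wrist");cv2.imwrite("pics/w1.png",c["pixels"][:,:,::-1]);pickle.dump(c,open("w1.pkl","wb"))
E
```

```text
time: 1.1
ee_pos: [0.5806, 0.2575, 0.1593]
eef_rot: [-0.0, 0.155, 0.988, -0.001]
force: [-0.1, 0.4, -0.3]
opening: 0.0917
gripper_force: 0.0
shift [ 0.0031  0.0034 -0.0007] rot [-0.16  0.02 -0.28] t 1.1 q7 0.82 pos [0.5806 0.2575 0.1593] F [-0.07  0.42 -0.27]
```

View pics/w1.png

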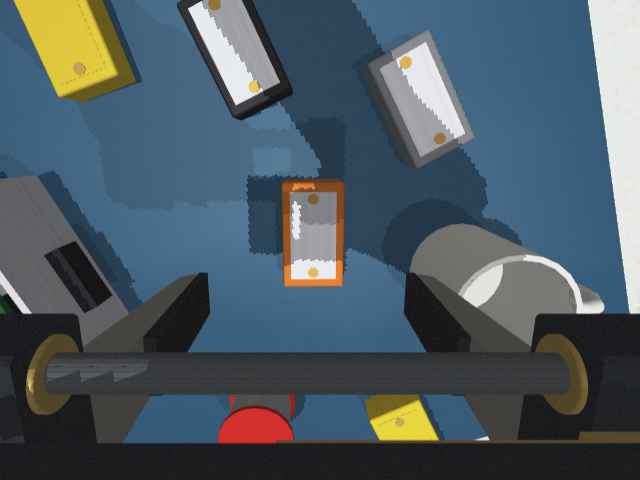

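The module's top face spans about (286,181) to (343,286). The mug is to its right and must stay clear of the finger.

```bash
python3 - <<'E'
from h import *
c=pickle.load(open("w1.pkl","rb"))
m=orange(c,lo=(5,120,80),hi=(16,255,255)); m[:170]=0;m[300:]=0;m[:,:270]=0;m[:,360:]=0
pts=np.argwhere(m)[:,::-1]
print(cv2.minAreaRect((ray(c,pts,0.03)[:,:2]*1000).astype(np.float32)))
print(ray(c,[(286,181),(344,181),(343,285),(286,285)],.03).round(4), ray(c,[(286,181),(344,181),(343,285),(286,285)],.03).mean(0))
t=pickle.load(open("top0.pkl","rb")); print("mug",ray(t,[(195,191)],.095))
go(.5787,.2617,.04,72.5)
E
```

```text
((578.322509765625, 263.73809814453125), (45.464935302734375, 80.60441589355469), 72.53157043457031)
[[0.5354 0.2571 0.03  ]
 [0.5481 0.2968 0.03  ]
 [0.6237 0.2737 0.03  ]
 [0.6104 0.2321 0.03  ]] [0.57941573 0.26491186 0.03      ]
mug [[0.65194414 0.35148207 0.095     ]]
shift [0.0052 0.0054 0.1191] rot [-0.21  0.09 -0.43] t 1.15 q7 0.82 pos [0.582  0.2554 0.1591] F [ 2.07 -2.34  0.9 ]
```

```bash
python3 -m jog '[[0.001,0.001,0.01,0,0,-0.3,1],[0.002,0.003,0.03,0,0,-0.3,1],[0.004,0.006,0.05,0,0,-0.3,1],[0.004,0.006,0.07,0,0,-0.3,1],[0.004,0.006,0.08,0,0,-0.3,1],[0.004,0.006,0.09,0,0,-0.3,1],[0.004,0.006,0.09,0,0,-0.3,1],[0.004,0.006,0.09,0,0,-0.3,1],[0.004,0.006,0.09,0,0,-0.3,1],[0.004,0.006,0.09,0,0,-0.3,1]]'
python3 - <<'E'
from h import *
go(.5787,.2632,.032,72.5)
E
```

```text
time: 2.15
ee_pos: [0.577, 0.2695, 0.0715]
eef_rot: [0.001, 0.15, 0.989, 0.0]
force: [-0.4, 0.2, 0.6]
opening: 0.092
gripper_force: 0.0
shift [-0.0034 -0.0055  0.0395] rot [0.07 0.06 0.28] t 2.15 q7 0.81 pos [0.577  0.2695 0.0715] F [-0.36  0.18  0.58]
```

```bash
python3 -m jog '[[-0.003,-0.0055,0.005,0,0,0.3,1],[-0.003,-0.0055,0.015,0,0,0.3,1],[-0.003,-0.0055,0.025,0,0,0.3,1],[-0.003,-0.0055,0.035,0,0,0.3,1],[-0.003,-0.0055,0.0395,0,0,0.3,1],[-0.003,-0.0055,0.0395,0,0,0.3,1],[-0.003,-0.0055,0.0395,0,0,0.3,1],[-0.003,-0.0055,0.0395,0,0,0.3,0.3],[-0.003,-0.0055,0.0395,0,0,0.3,0.3],[-0.003,-0.0055,0.0395,0,0,0.3,0.3]]' 20
python3 -m jog '[[0,0,0,0,0,0,0.3],[0,0,0,0,0,0,0.3],[0,0,0,0,0,0,0.3],[0,0,0,0,0,0,0.3],[0,0,-0.01,0,0,0,0.3],[0,0,-0.03,0,0,0,0.3],[0,0,-0.06,0,0,0,0.3],[0,0,-0.1,0,0,0,0.3],[0,0,-0.14,0,0,0,0.3],[0,0,-0.16,0,0,0,0.3]]'
python3 - <<'E'
from h import *
from station import robot
go(.5694,-.004,.2,99.5)
c=robot.camera("wrist");cv2.imwrite("pics/w2.png",c["pixels"][:,:,::-1]);pickle.dump(c,open("w2.pkl","wb"))
E
```

```text
time: 3.15
ee_pos: [0.5779, 0.2632, 0.0315]
eef_rot: [0.0, 0.152, 0.988, 0.0]
force: [-0.4, 0.4, -0.5]
opening: 0.07
gripper_force: 0.0
time: 4.15
ee_pos: [0.579, 0.2637, 0.1956]
eef_rot: [0.002, 0.152, 0.988, 0.002]
force: [-0.1, 0.7, -1.9]
opening: 0.0458
gripper_force: 20.0
shift [-0.0714 -0.2582 -0.0051] rot [  0.16   0.27 -27.01] t 4.15 q7 0.81 pos [0.579  0.2637 0.1956] F [-0.11  0.7  -1.93]
```

```bash
python3 -m jog '[[-0.005,-0.02,-0.005,0,0,-2,0.3],[-0.015,-0.05,-0.005,0,0,-5,0.3],[-0.024,-0.085,-0.005,0,0,-9,0.3],[-0.034,-0.12,-0.005,0,0,-13,0.3],[-0.043,-0.155,-0.005,0,0,-17,0.3],[-0.053,-0.19,-0.005,0,0,-21,0.3],[-0.061,-0.22,-0.005,0,0,-24,0.3],[-0.067,-0.24,-0.005,0,0,-26,0.3],[-0.071,-0.253,-0.005,0,0,-27,0.3],[-0.0715,-0.258,-0.005,0,0,-27,0.3]]'
python3 -m jog '[[0,0,0,0,0,0,0.3],[0,0,0,0,0,0,0.3],[0,0,0,0,0,0,0.3],[0,0,0,0,0,0,0.3],[0,0,0,0,0,0,0.3],[0,0,0,0,0,0,0.3],[0,0,0,0,0,0,0.3],[0,0,0,0,0,0,0.3],[0,0,0,0,0,0,0.3],[0,0,0,0,0,0,0.3]]'
python3 - <<'E'
from h import *
from station import robot
go(.5694,-.004,.2,99.5)
c=robot.camera("wrist");cv2.imwrite("pics/w3.png",c["pixels"][:,:,::-1]);pickle.dump(c,open("w3.pkl","wb"))
E
```

```text
time: 5.2
ee_pos: [0.5677, -0.0066, 0.1955]
eef_rot: [-0.001, -0.081, 0.997, -0.0]
force: [0.5, -0.2, -2.3]
opening: 0.0457
gripper_force: 20.0
time: 6.2
ee_pos: [0.5683, -0.0045, 0.1961]
eef_rot: [0.0, -0.083, 0.997, 0.0]
force: [0.3, -0.9, -1.4]
opening: 0.0458
gripper_force: 20.0
shift [-0.0012  0.0003 -0.0039] rot [ 0.    0.01 -0.01] t 6.2 q7 1.7 pos [ 0.5683 -0.0045  0.1961] F [ 0.34 -0.92 -1.37]
```

View pics/w3.png

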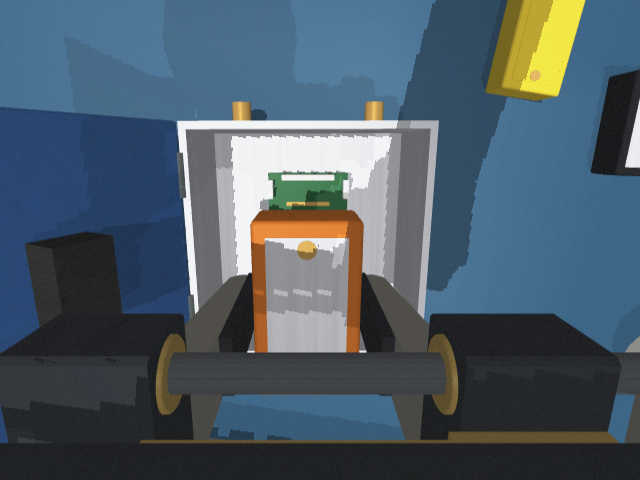

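The module hangs squarely above the bed, turned in line with it. The box's -y rim corners are at (178,121) and (438,121), and the bed's far edge is at row 173.

```bash
python3 - <<'E'
from h import *
c=pickle.load(open("w3.pkl","rb"))
a=np.radians(9.5); ey=np.array([np.cos(a),np.sin(a)]); ex=np.array([np.sin(a),-np.cos(a)])
T=np.array([.5683,-.0045])
def rel(n,uv,z):
    d=ray(c,uv,z)[:,:2]-T; print(n,(np.c_[d@ex,d@ey]*1000).round(1).tolist())
rel("rim -y (expect ±85,-85)",[(178,121),(438,121)],.085)
rel("inner rim (±80,-80)",[(188,130),(431,130)],.085)
rel("floor",[(232,137),(391,137)],.005)
for z in(.042,.05): rel("bed end (y -44?)",[(269,173),(348,173)],z)
rel("gold strip",[(288,204),(330,204)],.042)
rel("module top end",[(253,215),(362,215),(261,211),(354,211)],.192)
t=pickle.load(open("top0.pkl","rb"))
un=lambda a:(np.array(a)+.5)/5-.5+[285,165]
T=np.array([.5696,-.0045]);c=t
rel("gold top",un([(241,254),(258,347)]),.042)
E
```

```text
rim -y (expect ±85,-85) [[82.5, -82.5], [-86.1, -82.7]]
inner rim (±80,-80) [[76.4, -76.9], [-81.9, -77.1]]
floor [[62.8, -74.7], [-73.0, -74.8]]
bed end (y -44?) [[28.4, -46.7], [-33.1, -46.7]]
bed end (y -44?) [[27.6, -47.2], [-32.3, -47.2]]
gold strip [[13.8, -22.4], [-19.5, -22.4]]
module top end [[20.9, -39.2], [-23.3, -39.2], [17.6, -40.8], [-20.0, -40.9]]
gold top [[-0.8, 24.6], [-0.3, -25.2]]
```

```bash
python3 -m jog '[[-0.002,0.0015,0.005,0,0,0,0.3],[-0.002,0.0015,0.015,0,0,0,0.3],[-0.002,0.0015,0.03,0,0,0,0.3],[-0.002,0.0015,0.05,0,0,0,0.3],[-0.002,0.0015,0.07,0,0,0,0.3],[-0.002,0.0015,0.085,0,0,0,0.3],[-0.002,0.0015,0.1,0,0,0,0.3],[-0.002,0.0015,0.108,0,0,0,0.3],[-0.002,0.0015,0.11,0,0,0,0.3],[-0.002,0.0015,0.11,0,0,0,0.3]]'
python3 - <<'E'
from h import *
from station import robot
go(.570,-.0024,.076,99.5)
c=robot.camera("top");cv2.imwrite("pics/t4.png",cv2.resize(c["pixels"][165:270,285:425,::-1],None,fx=5,fy=5,interpolation=cv2.INTER_CUBIC))
c=robot.camera("wrist");cv2.imwrite("pics/w4.png",c["pixels"][:,:,::-1]);pickle.dump(c,open("w4.pkl","wb"))
E
```

```text
time: 7.25
ee_pos: [0.5702, -0.0026, 0.0861]
eef_rot: [0.0, -0.083, 0.997, -0.0]
force: [-1.0, -0.3, -1.4]
opening: 0.046
gripper_force: 20.0
shift [0.0001 0.0003 0.0101] rot [-0.    0.01 -0.  ] t 7.25 q7 1.7 pos [ 0.5702 -0.0026  0.0861] F [-0.96 -0.32 -1.41]
```

View pics/w4.png

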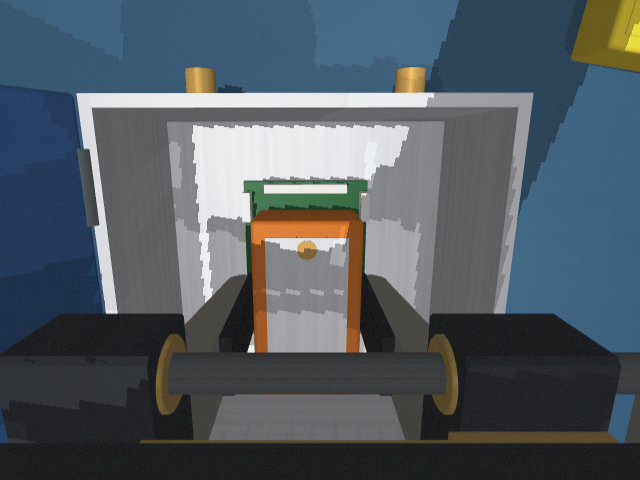

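The module is centred between the green bed's sides (247/252 on the left, 362/366 on the right). The far guide's inner edge is at row 193. I check the lengthwise clearance.

```bash
python3 - <<'E'
from h import *
c=pickle.load(open("w4.pkl","rb"))
a=np.radians(9.5); ey=np.array([np.cos(a),np.sin(a)]); ex=np.array([np.sin(a),-np.cos(a)])
T=np.array([.5702,-.0026])
def rel(n,uv,z):
    d=ray(c,uv,z)[:,:2]-T; print(n,(np.c_[d@ex,d@ey]*1000).round(1).tolist())
rel("rim",[(78,94),(532,94)],.085)
rel("guide inner -44",[(264,193),(347,193)],.05)
rel("guide inner -44",[(264,193),(347,193)],.047)
rel("bed sides",[(247,240),(366,240)],.045)
rel("module",[(253,215),(362,215),(261,211),(354,211)],.083)
E
```

```text
rim [[84.1, -84.7], [-84.3, -84.8]]
guide inner -44 [[19.9, -44.1], [-20.3, -44.1]]
guide inner -44 [[20.2, -43.8], [-20.6, -43.8]]
bed sides [[29.7, -19.5], [-31.2, -19.6]]
module [[20.9, -39.0], [-23.1, -39.0], [17.7, -40.6], [-19.8, -40.7]]
```

```bash
python3 -m jog '[[0,0,0.001,0,0,0,0.3],[0,0,0.002,0,0,0,0.3],[0,0,0.003,0,0,0,0.3],[0,0,0.004,0,0,0,0.3],[0,0,0.005,0,0,0,0.3],[0,0,0.006,0,0,0,0.3],[0,0,0.007,0,0,0,0.3],[0,0,0.008,0,0,0,0.3],[0,0,0.009,0,0,0,0.3],[0,0,0.009,0,0,0,0.3]]'
```

```text
time: 8.35
ee_pos: [0.5699, -0.0027, 0.0769]
eef_rot: [-0.0, -0.083, 0.997, -0.0]
force: [-0.6, 0.1, -2.0]
opening: 0.0458
gripper_force: 20.0
```

```bash
python3 -m jog '[[0,0,0.0003,0,0,0,0.3],[0,0,0.0006,0,0,0,0.3],[0,0,0.0009,0,0,0,0.3],[0,0,0.0012,0,0,0,0.3],[0,0,0.0015,0,0,0,0.3],[0,0,0.0015,0,0,0,0.3],[0,0,0.0015,0,0,0,0.3],[0,0,0.0015,0,0,0,0.3],[0,0,0.0015,0,0,0,0.3],[0,0,0.0015,0,0,0,0.3]]'
```

```text
time: 9.35
ee_pos: [0.57, -0.0027, 0.0756]
eef_rot: [0.0, -0.083, 0.997, -0.0]
force: [-0.9, 0.7, -1.3]
opening: 0.0458
gripper_force: 20.0
```

```bash
python3 -m jog '[[0,0,0.0002,0,0,0,0.3],[0,0,0.0004,0,0,0,0.3],[0,0,0.0006,0,0,0,0.3],[0,0,0.0008,0,0,0,0.3],[0,0,0.001,0,0,0,0.3],[0,0,0.001,0,0,0,0.3],[0,0,0.001,0,0,0,0.3],[0,0,0.001,0,0,0,0.3],[0,0,0.001,0,0,0,0.3],[0,0,0.001,0,0,0,0.3]]'
```

```text
time: 10.35
ee_pos: [0.57, -0.0027, 0.0746]
eef_rot: [0.0, -0.083, 0.997, -0.0]
force: [0.9, 0.4, -1.7]
opening: 0.0457
gripper_force: 20.0
```

```bash
python3 -m jog '[[0,0,0.0002,0,0,0,0.3],[0,0,0.0004,0,0,0,0.3],[0,0,0.0006,0,0,0,0.3],[0,0,0.0008,0,0,0,0.3],[0,0,0.001,0,0,0,0.3],[0,0,0.001,0,0,0,0.3],[0,0,0.001,0,0,0,0.3],[0,0,0.001,0,0,0,0.3],[0,0,0.001,0,0,0,0.3],[0,0,0.001,0,0,0,0.3]]'
```

```text
time: 11.35
ee_pos: [0.57, -0.0026, 0.0739]
eef_rot: [0.0, -0.083, 0.997, 0.0]
force: [-2.3, -0.6, 5.6]
opening: 0.046
gripper_force: 20.0
```

```bash
python3 -m jog '[[0,0,0,0,0,0,0.7],[0,0,0,0,0,0,0.7],[0,0,0,0,0,0,0.7],[0,0,0,0,0,0,0.7],[0,0,0,0,0,0,0.7],[0,0,-0.003,0,0,0,0.7],[0,0,-0.015,0,0,0,0.7],[0,0,-0.04,0,0,0,0.7],[0,0,-0.08,0,0,0,0.7],[0,0,-0.12,0,0,0,0.7]]'
python3 -m jog '[[0,0,-0.04,0,0,0,0.3],[0,0,-0.08,0,0,0,0],[0,0,-0.12,0,0,0,0],[0,0,-0.15,0,0,0,0],[0,0,-0.17,0,0,0,0],[0,0,-0.18,0,0,0,0],[0,0,-0.18,0,0,0,0],[0,0,-0.18,0,0,0,0],[0,0,-0.18,0,0,0,0],[0,0,-0.18,0,0,0,0]]'
python3 - <<'E'
from h import *
from station import robot
c=robot.camera("wrist")
d=robot.camera("top");pickle.dump(d,open("t5.pkl","wb"))
im=np.vstack([cv2.resize(c["pixels"],(427,320))[:, :, ::-1]]); im2=cv2.resize(d["pixels"][165:270,285:409,::-1],(378,320),interpolation=cv2.INTER_CUBIC)
cv2.imwrite("pics/w5.png",np.hstack([im,im2])[:,:800])
a=np.radians(9.5); ey=np.array([np.cos(a),np.sin(a)]); ex=np.array([np.sin(a),-np.cos(a)])
C=np.array([.570,-.0027]); 
for x in (.205,.165,.06): print(x,C+x*ex)
p=C+.205*ex; go(p[0],p[1],.37,9.5)
go(p[0],p[1],.215,9.5)
E
```

```text
time: 12.35
ee_pos: [0.5697, -0.0027, 0.1955]
eef_rot: [-0.0, -0.083, 0.997, -0.0]
force: [0.9, 0.3, -0.1]
opening: 0.0643
gripper_force: 0.0
time: 13.35
ee_pos: [0.5696, -0.0027, 0.3723]
eef_rot: [-0.001, -0.083, 0.997, 0.0]
force: [0.2, -0.4, -0.2]
opening: 0.0006
gripper_force: 0.0
0.205 [ 0.60383476 -0.20488855]
0.165 [ 0.59723285 -0.16543712]
0.06 [ 0.57990286 -0.06187714]
shift [-2.000e-04 -2.051e-01  2.700e-03] rot [-6.000e-02 -7.000e-02  8.999e+01] t 13.45 q7 1.69 pos [ 0.5698 -0.0026  0.3728] F [-0.3  -1.   -0.03]
shift [-0.0005 -0.2051  0.1577] rot [-6.000e-02 -7.000e-02  8.999e+01] t 13.45 q7 1.69 pos [ 0.5698 -0.0026  0.3728] F [-0.3  -1.   -0.03]
```

View pics/w5.png

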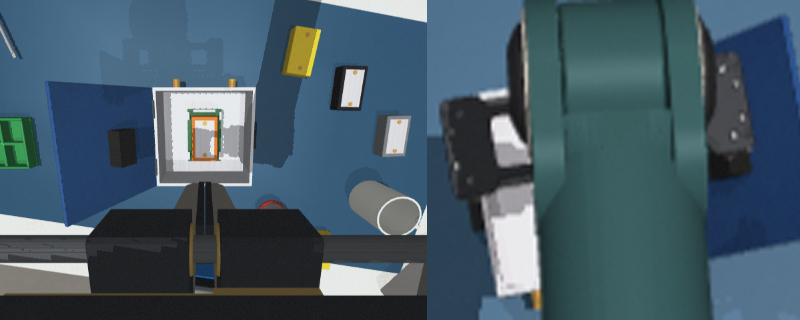

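The module sits flat inside the guides, the hand is clear, and the lid still leans back. Next I go over behind the lid.

```bash
python3 -m jog '[[0,-0.015,0,0,0,8,0],[0,-0.035,0,0,0,16,0],[0,-0.06,0,0,0,24,0],[0,-0.085,0,0,0,32,0],[0,-0.11,0,0,0,40,0],[0,-0.135,0,0,0,48,0],[0,-0.16,0,0,0,56,0],[0,-0.18,0,0,0,64,0],[0,-0.197,0,0,0,72,0],[0,-0.205,0,0,0,80,0]]'
python3 -m jog '[[0,0,0,0,0,8,0],[0,0,0,0,0,10,0],[0,0,0.02,0,0,10,0],[0,0,0.05,0,0,10,0],[0,0,0.08,0,0,10,0],[0,0,0.11,0,0,10,0],[0,0,0.135,0,0,10,0],[0,0,0.15,0,0,10,0],[0,0,0.157,0,0,10,0],[0,0,0.157,0,0,10,0]]'
python3 - <<'E'
from h import *
from station import robot
d=robot.camera("side");cv2.imwrite("pics/s6.png",cv2.resize(d["pixels"][100:300,200:440,::-1],None,fx=3,fy=3,interpolation=cv2.INTER_CUBIC))
go(.5799,-.0619,.215,9.5)
E
```

```text
time: 14.45
ee_pos: [0.6035, -0.2069, 0.373]
eef_rot: [-0.0, 0.58, 0.814, -0.001]
force: [0.1, 0.6, -0.8]
opening: 0.0002
gripper_force: 0.0
time: 15.45
ee_pos: [0.6037, -0.2048, 0.2161]
eef_rot: [-0.0, 0.646, 0.763, -0.0]
force: [-0.1, 1.6, 0.4]
opening: 0.0006
gripper_force: 0.0
shift [ 0.1452 -0.0004  0.002 ] rot [ 0.04  0.02 -0.01] t 15.5 q7 0.59 pos [ 0.6042 -0.205   0.2171] F [-0.35 -0.78 -0.01]
```

View pics/s6.png

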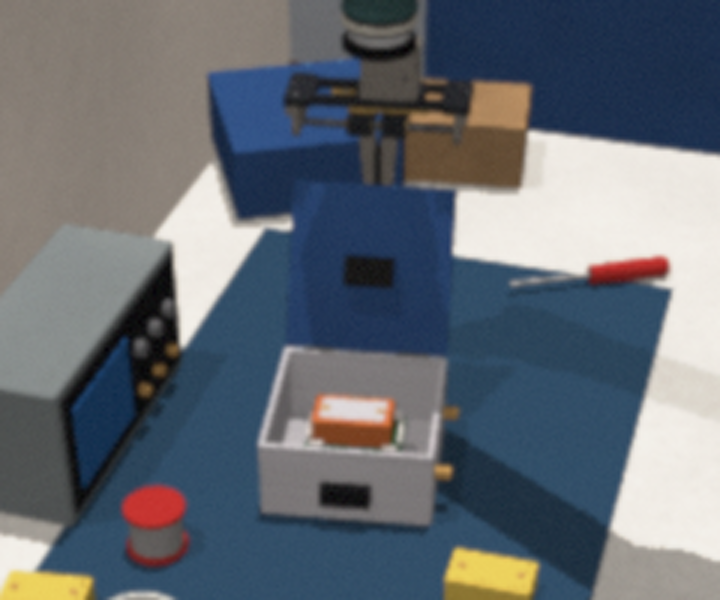

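The fingers are behind the lid's free edge, at about (380,170) in this crop. The lid is open and the module is in place. I push gently.

```bash
python3 -m jog '[[0.003,0,0,0,0,0,0],[0.007,0,0,0,0,0,0],[0.012,0,0,0,0,0,0],[0.016,0,0,0,0,0,0],[0.02,0,0,0,0,0,0],[0.024,0,0,0,0,0,0],[0.028,0,0,0,0,0,0],[0.032,0,0,0,0,0,0],[0.036,0,0,0,0,0,0],[0.04,0,0,0,0,0,0]]'
python3 -m jog '[[0.004,0,0,0,0,0,0],[0.008,0,0,0,0,0,0],[0.012,0,0,0,0,0,0],[0.016,0,0,0,0,0,0],[0.02,0,0,0,0,0,0],[0.024,0,0,0,0,0,0],[0.028,0,0,0,0,0,0],[0.032,0,0,0,0,0,0],[0.036,0,0,0,0,0,0],[0.04,0,0,0,0,0,0]]'
```

```text
time: 16.5
ee_pos: [0.5972, -0.1653, 0.2168]
eef_rot: [0.0, 0.646, 0.763, 0.0]
force: [0.1, -2.3, 1.1]
opening: 0.0002
gripper_force: 1.2
time: 17.5
ee_pos: [0.5905, -0.1255, 0.2165]
eef_rot: [-0.0, 0.646, 0.763, 0.0]
force: [-0.1, -0.4, 0.8]
opening: 0.0005
gripper_force: 0.4
```

```bash
python3 -m jog '[[0.004,0,0,0,0,0,0],[0.008,0,0,0,0,0,0],[0.012,0,0,0,0,0,0],[0.016,0,0,0,0,0,0],[0.02,0,0,0,0,0,0],[0.024,0,0,0,0,0,0],[0.028,0,0,0,0,0,0],[0.032,0,0,0,0,0,0],[0.034,0,0,0,0,0,0],[0.034,0,0,0,0,0,0]]'
python3 - <<'E'
from h import *
from station import robot
d=robot.camera("side");cv2.imwrite("pics/s7.png",cv2.resize(d["pixels"][100:300,200:440,::-1],None,fx=2,fy=2,interpolation=cv2.INTER_CUBIC))
go(.5799,-.0619,.215,9.5)
E
```

```text
time: 18.5
ee_pos: [0.5849, -0.0917, 0.2165]
eef_rot: [-0.0, 0.646, 0.763, 0.0]
force: [0.1, -0.4, -1.3]
opening: 0.0001
gripper_force: 0.0
shift [0.0306 0.     0.0015] rot [-0.01 -0.02  0.02] t 18.55 q7 0.39 pos [ 0.5849 -0.092   0.2165] F [-0.35 -0.06 -0.33]
```

View pics/s7.png

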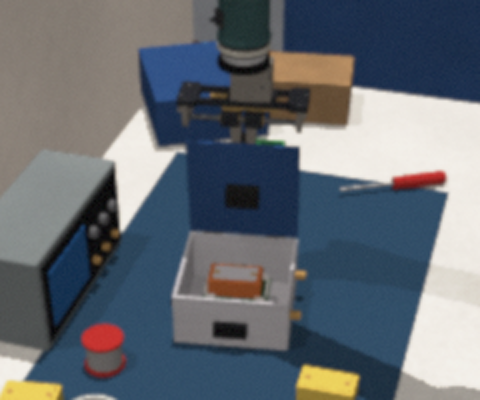

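The lid is about upright, perhaps just past it. I hold still for a second and look at the force and the picture.

```bash
python3 -m jog '[[0.004,0,0,0,0,0,0],[0.008,0,0,0,0,0,0],[0.01,0,0,0,0,0,0],[0.01,0,0,0,0,0,0],[0.01,0,0,0,0,0,0],[0.01,0,0,0,0,0,0],[0.01,0,0,0,0,0,0],[0.01,0,0,0,0,0,0],[0.01,0,0,0,0,0,0],[0.01,0,0,0,0,0,0]]'
python3 - <<'E'
from h import *
from station import robot
d=robot.camera("side");cv2.imwrite("pics/s8.png",cv2.resize(d["pixels"][100:300,200:440,::-1],None,fx=2,fy=2,interpolation=cv2.INTER_CUBIC))
C=np.array([.570,-.0027]);a=np.radians(9.5); ex=np.array([np.sin(a),-np.cos(a)])
p=C-.076*ex; go(p[0],p[1],.215,9.5)
E
```

```text
time: 19.55
ee_pos: [0.5834, -0.0826, 0.2166]
eef_rot: [0.0, 0.646, 0.763, 0.0]
force: [0.2, 0.5, 0.6]
opening: 0.0007
gripper_force: 0.0
shift [ 0.157  -0.      0.0016] rot [ 0.    0.   -0.01] t 19.6 q7 0.37 pos [ 0.5834 -0.0826  0.2166] F [-0.09  0.61 -0.53]
```

View pics/s8.png

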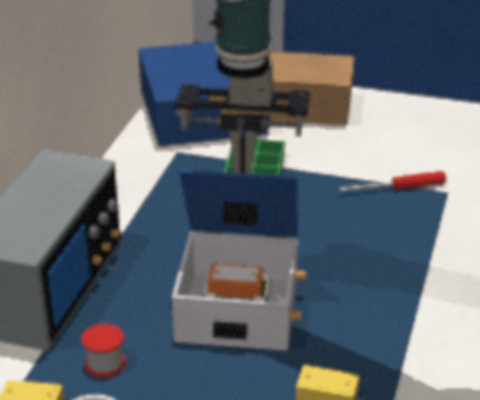

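The lid is falling freely, clear of the fingers. I wait for it to land and measure it numerically, since my 10 pictures are used.

```bash
for i in 1 2; do python3 -m jog '[[0,0,0,0,0,0,0],[0,0,0,0,0,0,0],[0,0,0,0,0,0,0],[0,0,0,0,0,0,0],[0,0,0,0,0,0,0],[0,0,0,0,0,0,0],[0,0,0,0,0,0,0],[0,0,0,0,0,0,0],[0,0,0,0,0,0,0],[0,0,0,0,0,0,0]]' | grep -E 'time|force'
python3 - <<'E'
from h import *
from station import robot
d=robot.camera("side"); pickle.dump(d,open("s9.pkl","wb"))
hsv=cv2.cvtColor(np.ascontiguousarray(d["pixels"]),cv2.COLOR_RGB2HSV)
C=np.array([.570,-.0027]);a=np.radians(9.5); ex=np.array([np.sin(a),-np.cos(a)]);ey=np.array([np.cos(a),np.sin(a)])
def P(x,y,z): return [*(C+x*ex+y*ey),z]
# column profile along mid line below the lid edge: predicted rows for edge outer/under corners vs angle
for th in (0,.05,.1,.15,.3,.6):
    r,z=174,6
    o=P((85-(174*np.cos(th)+0*np.sin(th)))/1000,.04,(85.5+174*np.sin(th))/1000)
    print(th,proj(d,o).round(1).tolist(),end=" ")
u,v=proj(d,P(-.089,.04,.0855))[0].round().astype(int)
print(); print([ (int(r),d["pixels"][r,u].tolist()) for r in range(v-30,v+16,2)])
E
done
```

```text
time: 20.6
force: [-0.3, -0.0, -0.3]
gripper_force: 0.0
0 [[300.7, 250.2]] 0.05 [[300.7, 247.8]] 0.1 [[300.6, 245.3]] 0.15 [[300.6, 242.7]] 0.3 [[300.7, 234.3]] 0.6 [[301.5, 216.3]] 
[(220, [214, 207, 209]), (222, [215, 208, 209]), (224, [164, 159, 159]), (226, [145, 141, 142]), (228, [135, 131, 132]), (230, [134, 130, 131]), (232, [134, 130, 132]), (234, [168, 163, 165]), (236, [216, 208, 210]), (238, [183, 180, 189]), (240, [63, 92, 141]), (242, [50, 79, 126]), (244, [93, 92, 98]), (246, [111, 108, 107]), (248, [101, 101, 99]), (250, [124, 120, 121]), (252, [128, 123, 123]), (254, [124, 120, 121]), (256, [126, 121, 122]), (258, [123, 119, 120]), (260, [124, 119, 120]), (262, [124, 120, 121]), (264, [125, 120, 121])]
time: 21.65
force: [0.3, 0.7, -0.6]
gripper_force: 0.0
0 [[300.7, 250.2]] 0.05 [[300.7, 247.8]] 0.1 [[300.6, 245.3]] 0.15 [[300.6, 242.7]] 0.3 [[300.7, 234.3]] 0.6 [[301.5, 216.3]] 
[(220, [215, 208, 211]), (222, [216, 210, 211]), (224, [162, 156, 157]), (226, [143, 140, 140]), (228, [134, 129, 131]), (230, [134, 131, 131]), (232, [134, 130, 131]), (234, [166, 162, 163]), (236, [216, 208, 210]), (238, [185, 181, 191]), (240, [62, 91, 140]), (242, [50, 78, 125]), (244, [94, 93, 101]), (246, [109, 105, 106]), (248, [102, 102, 99]), (250, [125, 121, 121]), (252, [126, 121, 122]), (254, [125, 121, 122]), (256, [123, 119, 120]), (258, [124, 120, 120]), (260, [124, 120, 120]), (262, [123, 118, 121]), (264, [124, 119, 120])]
```

The lid is at rest at about 0.13 rad, and the two looks agree. Now I move over the free edge.

```bash
python3 -m jog '[[0.01,0,0,0,0,0,0],[0.03,0,0,0,0,0,0],[0.055,0,0,0,0,0,0],[0.085,0,0,0,0,0,0],[0.115,0,0,0,0,0,0],[0.14,0,0.01,0,0,0,0],[0.152,0,0.03,0,0,0,0],[0.157,0,0.05,0,0,0,0],[0.157,0,0.065,0,0,0,0],[0.157,0,0.07,0,0,0,0]]'
python3 -m jog '[[0,0,0,0,0,0,0],[0,0,0.001,0,0,0,0],[0,0,0.002,0,0,0,0],[0,0,0.003,0,0,0,0],[0,0,0.004,0,0,0,0],[0,0,0.005,0,0,0,0],[0,0,0.006,0,0,0,0],[0,0,0.007,0,0,0,0],[0,0,0.008,0,0,0,0],[0,0,0.009,0,0,0,0]]'
```

```text
time: 22.7
ee_pos: [0.5561, 0.0732, 0.1451]
eef_rot: [-0.001, 0.646, 0.764, -0.001]
force: [-0.2, 0.6, 0.7]
opening: 0.0005
gripper_force: 0.0
time: 23.7
ee_pos: [0.5575, 0.0723, 0.1375]
eef_rot: [0.0, 0.646, 0.763, -0.0]
force: [0.0, 0.4, 0.1]
opening: 0.0006
gripper_force: 0.0
```

```bash
python3 -m jog '[[0,0,0.001,0,0,0,0],[0,0,0.002,0,0,0,0],[0,0,0.003,0,0,0,0],[0,0,0.004,0,0,0,0],[0,0,0.005,0,0,0,0],[0,0,0.006,0,0,0,0],[0,0,0.007,0,0,0,0],[0,0,0.008,0,0,0,0],[0,0,0.009,0,0,0,0],[0,0,0.01,0,0,0,0]]'
```

```text
time: 24.7
ee_pos: [0.5575, 0.0727, 0.1282]
eef_rot: [-0.0, 0.646, 0.763, 0.0]
force: [-1.6, 0.8, 6.7]
opening: 0.0003
gripper_force: 3.0
```

```bash
python3 -m jog '[[0,0,0.001,0,0,0,0],[0,0,0.002,0,0,0,0],[0,0,0.003,0,0,0,0],[0,0,0.004,0,0,0,0],[0,0,0.005,0,0,0,0],[0,0,0.006,0,0,0,0],[0,0,0.007,0,0,0,0],[0,0,0.008,0,0,0,0],[0,0,0.008,0,0,0,0],[0,0,0.008,0,0,0,0]]'
```

```text
time: 25.7
ee_pos: [0.5573, 0.0736, 0.1202]
eef_rot: [-0.001, 0.646, 0.763, 0.001]
force: [-2.7, 1.6, 5.0]
opening: 0.0008
gripper_force: 2.6
```

```bash
python3 -m jog '[[0,0,0.001,0,0,0,0],[0,0,0.002,0,0,0,0],[0,0,0.003,0,0,0,0],[0,0,0.004,0,0,0,0],[0,0,0.005,0,0,0,0],[0,0,0.006,0,0,0,0],[0,0,0.007,0,0,0,0],[0,0,0.007,0,0,0,0],[0,0,0.007,0,0,0,0],[0,0,0.007,0,0,0,0]]'
```

```text
time: 26.7
ee_pos: [0.5572, 0.074, 0.1134]
eef_rot: [-0.001, 0.646, 0.764, 0.001]
force: [-2.4, 3.9, 6.8]
opening: 0.0006
gripper_force: 3.5
```

```bash
python3 -m jog '[[0,0,0.0003,0,0,0,0],[0,0,0.0006,0,0,0,0],[0,0,0.0009,0,0,0,0],[0,0,0.0012,0,0,0,0],[0,0,0.0015,0,0,0,0],[0,0,0.0015,0,0,0,0],[0,0,0.0015,0,0,0,0],[0,0,0.0015,0,0,0,0],[0,0,0.0015,0,0,0,0],[0,0,0.0015,0,0,0,0]]'
```

```text
time: 27.7
ee_pos: [0.5572, 0.0742, 0.112]
eef_rot: [-0.001, 0.646, 0.764, 0.001]
force: [-3.4, 2.7, 7.8]
opening: 0.0006
gripper_force: 4.1
```

```bash
python3 -m jog '[[0,0,0.0002,0,0,0,0],[0,0,0.0004,0,0,0,0],[0,0,0.0006,0,0,0,0],[0,0,0.0008,0,0,0,0],[0,0,0.0008,0,0,0,0],[0,0,0.0008,0,0,0,0],[0,0,0.0008,0,0,0,0],[0,0,0.0008,0,0,0,0],[0,0,0.0008,0,0,0,0],[0,0,0.0008,0,0,0,0]]'
```

```text
time: 28.7
ee_pos: [0.5572, 0.0742, 0.1113]
eef_rot: [-0.001, 0.646, 0.764, 0.001]
force: [-3.4, 2.7, 9.6]
opening: 0.0006
gripper_force: 4.4
```

```bash
python3 -m jog '[[0,0,0.0001,0,0,0,0],[0,0,0.0002,0,0,0,0],[0,0,0.0003,0,0,0,0],[0,0,0.0004,0,0,0,0],[0,0,0.0004,0,0,0,0],[0,0,0.0004,0,0,0,0],[0,0,0.0004,0,0,0,0],[0,0,0.0004,0,0,0,0],[0,0,0.0004,0,0,0,0],[0,0,0.0004,0,0,0,0]]'
```

```text
time: 29.7
ee_pos: [0.5572, 0.0742, 0.111]
eef_rot: [-0.001, 0.646, 0.764, 0.001]
force: [-3.3, 2.3, 9.4]
opening: 0.0002
gripper_force: 4.8
```

```bash
python3 -m jog '[[0,0,0.0001,0,0,0,0],[0,0,0.0002,0,0,0,0],[0,0,0.0003,0,0,0,0],[0,0,0.0004,0,0,0,0],[0,0,0.0004,0,0,0,0],[0,0,0.0004,0,0,0,0],[0,0,0.0004,0,0,0,0],[0,0,0.0004,0,0,0,0],[0,0,0.0004,0,0,0,0],[0,0,0.0004,0,0,0,0]]'
```

```text
time: 30.7
ee_pos: [0.5572, 0.0742, 0.1109]
eef_rot: [-0.001, 0.646, 0.764, 0.001]
force: [-5.1, 2.7, 12.5]
opening: 0.0003
gripper_force: 6.1
```

```bash
python3 -m jog '[[0,0,0.0001,0,0,0,0],[0,0,0.0002,0,0,0,0],[0,0,0.0003,0,0,0,0],[0,0,0.0003,0,0,0,0],[0,0,0.0003,0,0,0,0],[0,0,0.0003,0,0,0,0],[0,0,0.0003,0,0,0,0],[0,0,0.0003,0,0,0,0],[0,0,0.0003,0,0,0,0],[0,0,0.0003,0,0,0,0]]'
```

```text
time: 31.7
ee_pos: [0.5572, 0.0742, 0.1109]
eef_rot: [-0.001, 0.646, 0.764, 0.001]
force: [-5.4, 3.4, 13.9]
opening: 0.0004
gripper_force: 7.2
```

```bash
python3 -m jog '[[0,0,0.0001,0,0,0,0],[0,0,0.0002,0,0,0,0],[0,0,0.0002,0,0,0,0],[0,0,0.0002,0,0,0,0],[0,0,0.0002,0,0,0,0],[0,0,0.0002,0,0,0,0],[0,0,0.0002,0,0,0,0],[0,0,0.0002,0,0,0,0],[0,0,0.0002,0,0,0,0],[0,0,0.0002,0,0,0,0]]'
python3 -m jog '[[0,0,0,0,0,0,0],[0,0,0,0,0,0,0],[0,0,0,0,0,0,0],[0,0,0,0,0,0,0],[0,0,0,0,0,0,0],[0,0,0,0,0,0,0],[0,0,0,0,0,0,0],[0,0,0,0,0,0,0],[0,0,0,0,0,0,0],[0,0,0,0,0,0,0]]'
```

```text
time: 32.7
ee_pos: [0.5572, 0.0742, 0.1109]
eef_rot: [-0.001, 0.646, 0.764, 0.001]
force: [-6.9, 2.4, 16.0]
opening: 0.0004
gripper_force: 7.9
time: 33.7
ee_pos: [0.5572, 0.0742, 0.1109]
eef_rot: [-0.001, 0.646, 0.764, 0.001]
force: [-6.2, 2.3, 16.4]
opening: 0.0004
gripper_force: 7.9
```

```bash
python3 -m jog '[[0,0,0,0,0,0,0],[0,0,0,0,0,0,0],[0,0,0,0,0,0,0],[0,0,0,0,0,0,0],[0,0,0,0,0,0,0],[0,0,0,0,0,0,0],[0,0,0,0,0,0,0],[0,0,0,0,0,0,0],[0,0,0,0,0,0,0],[0,0,0,0,0,0,0]]'
```

```text
time: 34.7
ee_pos: [0.5572, 0.0742, 0.1109]
eef_rot: [-0.001, 0.646, 0.764, 0.001]
force: [-5.4, 2.6, 16.1]
opening: 0.0006
gripper_force: 7.9
```

Flush, and held at about 16 N for over 2 s. Now I let go gently and check that the lid stays shut.

```bash
python3 -m jog '[[0,0,-0.001,0,0,0,0],[0,0,-0.003,0,0,0,0],[0,0,-0.006,0,0,0,0],[0,0,-0.012,0,0,0,0],[0,0,-0.025,0,0,0,0],[0,0,-0.045,0,0,0,0],[0,0,-0.07,0,0,0,0],[0,0,-0.09,0,0,0,0],[0,0,-0.1,0,0,0,0],[0,0,-0.1,0,0,0,0]]'
python3 - <<'E'
from h import *
from station import robot
d=robot.camera("side")
C=np.array([.570,-.0027]);a=np.radians(9.5); ex=np.array([np.sin(a),-np.cos(a)]);ey=np.array([np.cos(a),np.sin(a)])
u,v=proj(d,[*(C-.089*ex+.04*ey),.0855])[0].round().astype(int)
print(v,[(int(r),d["pixels"][r,u].tolist()) for r in range(v-14,v+12,2)])
E
```

```text
time: 35.7
ee_pos: [0.5584, 0.0724, 0.2108]
eef_rot: [0.001, 0.646, 0.763, 0.001]
force: [-0.1, 0.6, -0.4]
opening: 0.0003
gripper_force: 0.0
250 [(236, [221, 215, 217]), (238, [219, 212, 214]), (240, [220, 214, 215]), (242, [219, 211, 213]), (244, [150, 155, 174]), (246, [49, 80, 129]), (248, [40, 60, 92]), (250, [100, 99, 105]), (252, [124, 120, 120]), (254, [120, 117, 117]), (256, [123, 118, 119]), (258, [123, 118, 119]), (260, [123, 119, 120])]
```

The lid's edge is at row 250, which is where a flush lid should be, and it stays there with the hand off.

```bash
python3 -c "
from station import robot
print(robot.hand_in())"
```

```text
the job is handed in; nothing more can be done
None
```

The orange module is on the contact bed, the lid fell shut on its own and was pressed flush and held at about 16 N for over 2 s; I let go and handed the job in at about 36 s.

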